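# Compare the spring of two mount strips

## Robot

A 6-joint arm with a two-finger parallel gripper is mounted at the origin on the work surface. World frame = base frame: x ahead of the robot, y to its left, z up, the work surface at z = 0. Lengths are in m, angles in rad, forces in N, time in s.
With the tool pointing down it reaches from about 0.3 to 0.875 m from the base axis. Payload 4.2 kg.
Tool frame: the origin (TCP) lies between the finger pads; the fingertips stand 11 mm ahead of it and the grasp point (between the pads) lies 8 mm behind it; z points along the fingers, y is the direction in which the jaws open and shut (so a half turn about z gives the same grasp; the last joint's range is limited). The gripper opens to 85 mm and grips with 20 to 120 N. Pads are 22 mm wide; open, the fingers measure 114 mm over their backs; the gripper's body (76 mm by 85 mm) begins 54 mm behind the grasp point. The pads swing forward as they close: fully open they stand 13 mm farther back than shut.
Start: joints at [-1.139, 0.32, 1.565, -0, 1.257, -0.02], TCP at [0.251, -0.517, 0.242] pointing down, gripper open.
Joint ranges: [-3.11, 3.11], [-0.84, 2.01], [0.21, 2.61], [-1.34, 4.49], [0.05, 2.63], [-2.56, 2.56]. Speed limits (rad/s): [2.57, 2.57, 3.14, 3.14, 3.14, 3.14].

## Interface

Orientations are given as a 3x3 rotation matrix whose columns are the frame's x, y, z axes.
In Python, from plant import ctrl gives the robot as it stands.
- The arm moves only by the tool carry_out, never from a script. Its argument "targets" is text: rows parted by semicolons, each of 6 numbers parted by spaces: the shift along the tool's x, y, z in cm, then the turn, a rotation vector about the tool's x, y, z in degrees. A call has 1 to 5 rows; each row is the pose to reach, as a shift and turn from the pose commanded when the call began, along the tool's axes at that moment; what a row does not reach only later rows make up. A row lasts 1/8 s, in which the tool goes at most 62.5 mm and 10.7 degrees, less where a joint would pass 70% of its speed; a pose out of reach is approached as far as the arm can. A call with a gripper value outside its range is refused whole. "claw" is the finger opening in cm, from 0 to 8.54, set as the call begins (left out, the last holds). The fingers move at their own pace and stop on an object; "grip_force" is the grip in N (left out, the last holds). Time passes only in rows, so rows that repeat a pose let the fingers close. It gives the time, the measured TCP pose, the force and the opening at its end, in the units of the state.
- ctrl.observe(): the state, without advancing time (a new reading comes with each control period).
- ctrl.grab_frame(name): name is "scene" or "top" or "wrist"; returns (picture, depth): 480x640x3 uint8, blue, green, red; 480x640 float32, m along the optical axis (not along the pixel's ray), 0 where there is no reading.
- ctrl.camera_params(name): a dict with "mtx" (3x3 intrinsics, pixels), "eye" and "rotation" of the camera in the world. Camera axes: x right, y down, z forward; pixel columns grow to the right and rows downward; lengths in m; the calibration is good to about 2 mm. The wrist camera is an equidistant fisheye: a pixel r from the principal point sees the ray r / f radians off the axis. A picture is of the moment at which its call begins: read the wrist's pose just before it. camera_params takes no time and is no camera call; for the wrist camera it gives the pose at the moment of the call.
- ctrl.job_done(): hands the job in, once; it reports no verdict.
Trained networks look in the newest picture that a camera, given by its name, has taken for a name from the list of things; names that differ only in an ending like _2 or _b are one class to them, and where a whole thing is asked for, a point or a joint stands for the part that bears it (a point fixed in the world has none). Each returns a list of dicts, best first, with "score" (0 to 1); they miss things now and then, are a little off and sometimes report something else, mostly with a low value. They report only what shows in the picture. A call takes as long as a camera call. They do not tell look-alikes from the thing itself.
- ctrl.find_in(camera, name): "extent" ([centre column, centre row, width, height] in pixels, round what is visible of it).
- ctrl.regions_of(camera, name): "mask" (480x640 bool, what is visible of it) and "extent" ([centre column, centre row, width, height] in pixels, round what is visible of it).
- ctrl.spot_point(camera, name): "at" ([column, row] in pixels: a listed point, or the origin of a listed thing).
The state is a dict: "time_s": time; "q": joint angles; "dq": joint speeds; "joint_torque": joint torques, N m; "position": TCP position; "ee_rot": TCP orientation; "force": force on the tool from outside, world axes, zero at the start; "ft_torque": the same for the moment, N m; "finger_gap": finger opening in m.
Only numpy, scipy, OpenCV 4.12 (cv2) and the standard library are available. Lean on these libraries where they do the work, as an engineer would, in place of code of your own. Each camera call takes 0.05 s, during which the arm holds its last target. There are 200 camera calls.

## Task

Three brass strips for making display mounts are clamped at one end, each with its free tip above a stop. To compare their stiffness, first press the tip of the longest strip fully down onto its stop with the fingertips, hold it there for a second and let it spring back up; then do the same with the shortest strip. Leave the middle-length strip alone.

Things in the scene. Friction and masses are not known exactly. Their poses are not given: they have to be found in the camera images.
- long_tip (a point): Tip of the longest strip (sizes in mm): level brass strip 16 wide, 2.5 thick, ending in a disc 28 across, 5 thick; clamped 180 back (-x) in a grey block 50 x 50, 93 tall. Stand is fixed. Site: centre of disc's top face, x outwards along strip, z up; 72 above table at rest. Pressed, it meets a rigid stop post 22 lower (at 50). Springs back when let go; about 3 N holds it on the stop.
- short_tip (a point): Tip of the shortest strip (sizes in mm): level brass strip 16 wide, 2.5 thick, ending in a disc 28 across, 5 thick; clamped 85 back (-x) in a grey block 50 x 50, 93 tall. Stand is fixed. Site: centre of disc's top face, x outwards along strip, z up; 72 above table at rest. Pressed, it meets a rigid stop post 22 lower (at 50). Springs back when let go; about 9 N holds it on the stop.
- middle_tip (a point): Tip of the middle-length strip (sizes in mm): level brass strip 16 wide, 2.5 thick, ending in a disc 28 across, 5 thick; clamped 130 back (-x) in a grey block 50 x 50, 93 tall. Stand is fixed. Site: centre of disc's top face, x outwards along strip, z up; 72 above table at rest. Pressed, it meets a rigid stop post 22 lower (at 50). Springs back when let go; about 5 N holds it on the stop.
Not all that is in view belongs to the job. Leave any red look-alike of the part that bears short_tip alone.

How it is judged:
By the outcome, as a careful person would: the job done as asked, in the order asked, and still so for the second after the job is handed in, with the robot touching nothing.
It also fails if it takes over 48 s, if anything falls off the work surface, if the arm or the gripper's body presses on something with over 40 N, if the wrist force passes 120 N, or if a joint passes its speed limit or range.

## Working session

There is one attempt and no reset: what is moved stays moved. The work goes in short steps, Python scripts to look and compute and a tool call to move; the robot and the scene stay as the last step left them, time stands still between calls to the robot, and variables do not carry over. Pictures are saved under pics/ and viewed, about 8 in all and at most 12, crops included, and the job is handed in when it is done.

Besides the shell and the picture viewer there is one more tool, called after ">>>" by a JSON object that holds its "fn" and its "kwargs", one argument or row to a line. carry_out: Moves the arm, as the interface text tells. Its arguments: {"type":"object","properties":{"targets":{"type":"string"},"claw":{"type":"number"},"grip_force":{"type":"number"}},"required":["targets"]}

```bash
mkdir -p pics
cat > h.py <<'E'
import numpy as np, cv2
from plant import ctrl
def world(cam,u,v,d=None,z=None):
    p=ctrl.camera_params(cam);K=np.array(p["mtx"]);R=np.array(p["rotation"]);e=np.array(p["eye"])
    r=R@np.array([(u-K[0,2])/K[0,0],(v-K[1,2])/K[1,1],1])
    return e+r*(d if d is not None else (z-e[2])/r[2])
E
python3 - <<'E'
from h import *
for c in ("top","scene"):
    im,d=ctrl.grab_frame(c); cv2.imwrite(f"pics/{c}1.png",im); np.save(f"{c}_d.npy",d)
    for n in ("long_tip","short_tip","middle_tip"):
        for r in ctrl.spot_point(c,n)[:5]:
            u,v=r["at"]; print(c,n,round(r["score"],2),np.round([u,v]),np.round(world(c,u,v,z=.072),3), np.round(world(c,u,v,d=d[int(v),int(u)]),3))
s=ctrl.observe();print(s["time_s"],s["position"],np.round(s["ee_rot"],3))
E
```

```text
top long_tip 0.71 [323. 290.] [ 0.497 -0.006  0.072] [ 0.497 -0.006  0.071]
top short_tip 0.88 [155. 285.] [0.5   0.307 0.072] [0.5   0.307 0.071]
top short_tip 0.56 [171. 173.] [0.715 0.291 0.072] [0.715 0.29  0.074]
top middle_tip 0.87 [471. 262.] [ 0.553 -0.286  0.072] [ 0.553 -0.286  0.075]
scene long_tip 0.81 [307. 208.] [ 0.497 -0.018  0.072] [ 0.5   -0.018  0.074]
scene short_tip 0.86 [447. 290.] [0.717 0.287 0.072] [0.716 0.287 0.071]
scene short_tip 0.83 [224. 263.] [ 0.731 -0.129  0.072] [ 0.734 -0.128  0.074]
scene short_tip 0.52 [456. 229.] [0.509 0.307 0.072] [0.514 0.307 0.075]
scene middle_tip 0.71 [185. 211.] [ 0.572 -0.276  0.072] [ 0.482 -0.321  0.012]
0.4 [ 0.25101949 -0.51727734  0.24221366] [[ 0.9    0.437 -0.   ]
 [ 0.437 -0.9    0.   ]
 [ 0.    -0.    -1.   ]]
```

View pics/top1.png

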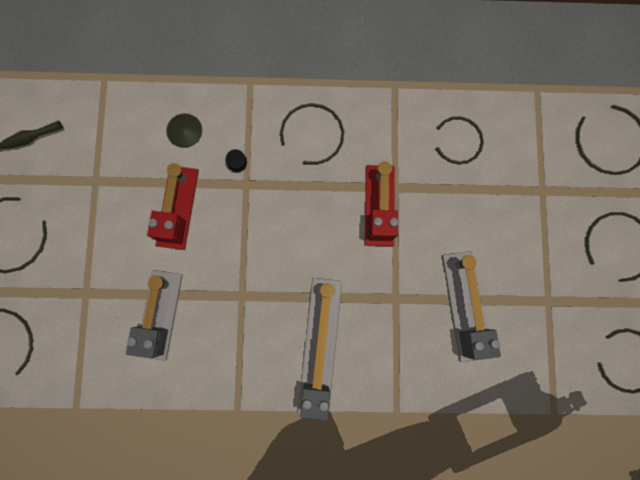

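View pics/scene1.png

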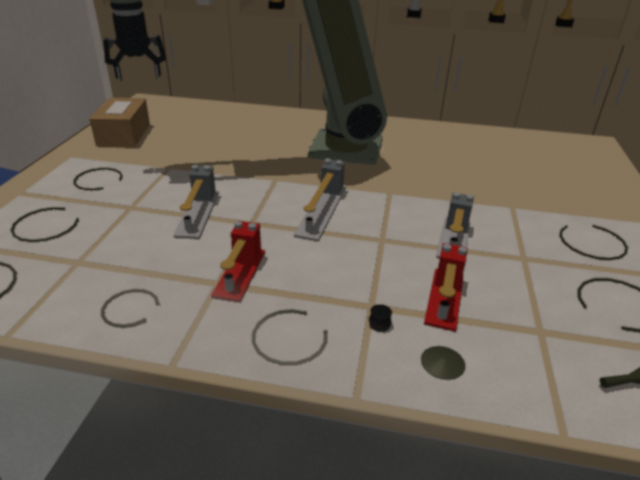

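Run:
```python
from h import *
im=cv2.imread("pics/top1.png"); d=np.load("top_d.npy")
p=ctrl.camera_params("top");K=np.array(p["mtx"]);R=np.array(p["rotation"]);e=np.array(p["eye"])
v,u=np.mgrid[:480,:640]
P=np.stack([(u-K[0,2])/K[0,0]*d,(v-K[1,2])/K[1,1]*d,d],-1)@R.T+e
hsv=cv2.cvtColor(im,cv2.COLOR_BGR2HSV)
gold=(hsv[...,0]>8)&(hsv[...,0]<28)&(hsv[...,1]>120)&(P[...,2]>.055)&(P[...,2]<.09)&(d>0)
n,l,st,c=cv2.connectedComponentsWithStats(gold.astype(np.uint8))
for i in range(1,n):
    if st[i,4]<80: continue
    q=P[l==i]; q2=q[:,:2]; m=q2.mean(0); ax=np.linalg.svd(q2-m,full_matrices=False)[2][0]; ax*=np.sign(ax[0])
    s=(q2-m)@ax; f=m+ax*(s.max()-.014)
    print(np.round(c[i]),"len",round(np.ptp(s),3),"yaw",round(np.degrees(np.arctan2(ax[1],ax[0])),1),"tip",np.round(f,3), "z",np.round(np.median(q[:,2]),3))
crop=np.hstack([cv2.resize(im[250:430,a:a+100],None,fx=2.6,fy=2.6) for a in (100,275,425)])
cv2.imwrite("pics/crop1.png",crop); print(crop.shape, np.round(R,3))
```

```text
[384. 184.] len 0.094 yaw -0.8 tip [ 0.733 -0.122] z 0.07
[171. 187.] len 0.097 yaw -7.3 tip [0.72  0.286] z 0.07
[473. 291.] len 0.142 yaw 8.6 tip [ 0.553 -0.282] z 0.07
[152. 300.] len 0.097 yaw -7.9 tip [0.503 0.307] z 0.07
[322. 334.] len 0.193 yaw -5.2 tip [ 0.494 -0.012] z 0.07
(468, 780, 3) [[ 0.015 -0.989  0.149]
 [-1.    -0.018 -0.019]
 [ 0.022 -0.149 -0.989]]
```

View pics/crop1.png

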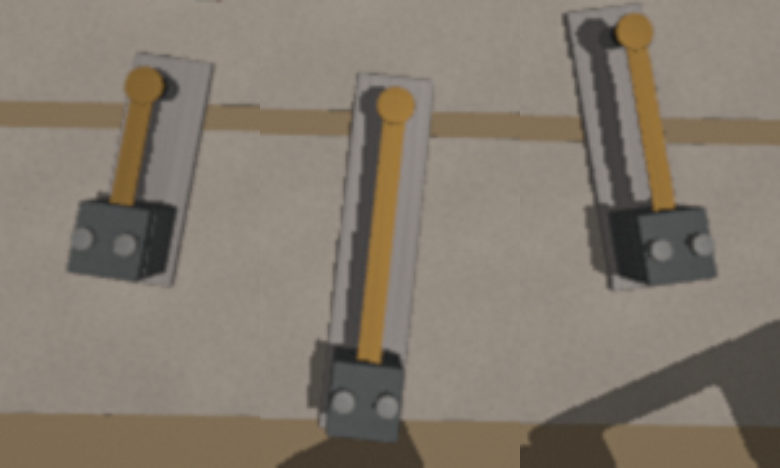

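Candidates: grey (155,283) strip 97 mm, grey (326,290) 193 mm and grey (468,262) 142 mm, plus red look-alikes at (173,170) and (385,168). The crop confirms the long one is (326,290), at [0.494,-0.012], and the short one is the grey (155,283), at [0.503,0.307].

>>> {"fn": "carry_out", "kwargs": {
  "targets": "4.4 -3.5 0 0 0 3; 8.8 -7 0 0 0 6; 13.2 -10.5 0 0 0 9; 17.6 -14 0 0 0 12; 22 -17.5 0 0 0 15",
  "claw": 0,
  "grip_force": 30
}}

```text
time_s: 1.02
position: [0.3731, -0.2622, 0.2426]
ee_rot: [[0.982, 0.187, 0.001], [0.187, -0.982, -0.0], [0.001, 0.001, -1.0]]
force: [0.5, -0.8, -0.7]
finger_gap: 0.0
```

>>> {"fn": "carry_out", "kwargs": {
  "targets": "3.3 -4.5 0 0 0 3; 6.6 -9 2 0 0 6; 10 -13.5 4 0 0 9; 13.3 -18 6 0 0 12; 16.6 -22.3 8 0 0 16"
}}

```text
time_s: 1.65
position: [0.4942, -0.0117, 0.162]
ee_rot: [[0.996, -0.091, 0.001], [-0.091, -0.996, -0.0], [0.001, 0.0, -1.0]]
force: [0.6, -0.9, 0.0]
finger_gap: 0.0003
```

>>> {"fn": "carry_out", "kwargs": {
  "targets": "0 0 2 0 0 0; 0 0 2 0 0 0; 0 0 2 0 0 0"
}}

```text
time_s: 2.02
position: [0.4938, -0.014, 0.143]
ee_rot: [[0.996, -0.09, 0.001], [-0.09, -0.996, -0.0], [0.001, 0.0, -1.0]]
force: [-0.5, 0.4, 0.4]
finger_gap: -0.0001
```

Run:
```python
from h import *
s=ctrl.observe();print(s["time_s"],s["position"],np.round(s["ee_rot"],3))
a,_=ctrl.grab_frame("scene"); p=ctrl.camera_params("wrist"); b,d=ctrl.grab_frame("wrist")
for r in ctrl.spot_point("wrist","long_tip")[:2]:
    u,v=r["at"];K=np.array(p["mtx"]);x=(u-K[0,2])/K[0,0];y=(v-K[1,2])/K[1,1];t=np.hypot(x,y)
    ray=np.array(p["rotation"])@np.array([x/t*np.sin(t),y/t*np.sin(t),np.cos(t)]);e=np.array(p["eye"])
    print(r["score"],u,v,e+ray*(.072-e[2])/ray[2])
cv2.imwrite("pics/w2.png",np.hstack([cv2.resize(a[130:280,230:390],(426,400)),cv2.resize(b,(372,400))]) )
```

```text
2.025 [ 0.49376425 -0.01395133  0.14299381] [[ 0.996 -0.09   0.001]
 [-0.09  -0.996 -0.   ]
 [ 0.001  0.    -1.   ]]
0.85 315.7 260.8 [ 0.49411099 -0.01260841  0.072     ]
```

View pics/w2.png

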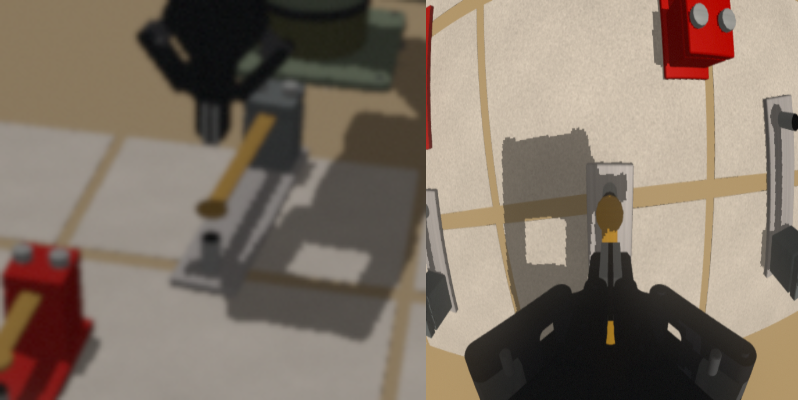

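The scene half shows the closed fingertips above the long disc. In the wrist half the disc lies at about (610,213), and the network's point agrees with the TCP to 1–2 mm. Pressing now.

>>> {"fn": "carry_out", "kwargs": {
  "targets": "0 0 3 0 0 0; 0 0 5.5 0 0 0; 0 0 6.5 0 0 0; 0 0 7.3 0 0 0; 0 0 8 0 0 0"
}}

```text
time_s: 2.8
position: [0.4938, -0.0137, 0.0627]
ee_rot: [[0.996, -0.089, 0.001], [-0.089, -0.996, -0.0], [0.001, 0.0, -1.0]]
force: [-1.4, 0.3, 3.8]
finger_gap: -0.0003
```

>>> {"fn": "carry_out", "kwargs": {
  "targets": "0 0 0.1 0 0 0; 0 0 0.2 0 0 0; 0 0 0.25 0 0 0; 0 0 0.25 0 0 0"
}}

```text
time_s: 3.3
position: [0.4937, -0.0136, 0.0608]
ee_rot: [[0.996, -0.089, 0.001], [-0.089, -0.996, -0.0], [0.001, 0.0, -1.0]]
force: [-2.5, -1.0, 8.4]
finger_gap: 0.0001
```

>>> {"fn": "carry_out", "kwargs": {
  "targets": "0 0 0.1 0 0 0; 0 0 0.1 0 0 0; 0 0 0.1 0 0 0; 0 0 0.1 0 0 0; 0 0 0.1 0 0 0"
}}

```text
time_s: 3.92
position: [0.4936, -0.0136, 0.0602]
ee_rot: [[0.996, -0.089, 0.001], [-0.089, -0.996, -0.0], [0.001, 0.0, -1.0]]
force: [-4.1, -0.8, 9.9]
finger_gap: -0.0002
```

>>> {"fn": "carry_out", "kwargs": {
  "targets": "0 0 0 0 0 0; 0 0 0 0 0 0; 0 0 0 0 0 0; 0 0 0 0 0 0; 0 0 0 0 0 0"
}}

```text
time_s: 4.55
position: [0.4936, -0.0136, 0.0602]
ee_rot: [[0.996, -0.089, 0.001], [-0.089, -0.996, -0.0], [0.001, 0.0, -1.0]]
force: [-4.2, -1.4, 10.6]
finger_gap: 0.0001
```

>>> {"fn": "carry_out", "kwargs": {
  "targets": "0 0 0 0 0 0; 0 0 0 0 0 0; 0 0 0 0 0 0; 0 0 0 0 0 0; 0 0 0 0 0 0"
}}

```text
time_s: 5.18
position: [0.4936, -0.0136, 0.0602]
ee_rot: [[0.996, -0.089, 0.001], [-0.089, -0.996, -0.0], [0.001, 0.0, -1.0]]
force: [-3.8, -0.9, 11.3]
finger_gap: -0.0001
```

Run:
```python
from h import *
a,_=ctrl.grab_frame("scene")
cv2.imwrite("pics/p3.png",cv2.resize(a[130:280,230:390],(640,600)))
```

```text
(no output)
```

View pics/p3.png

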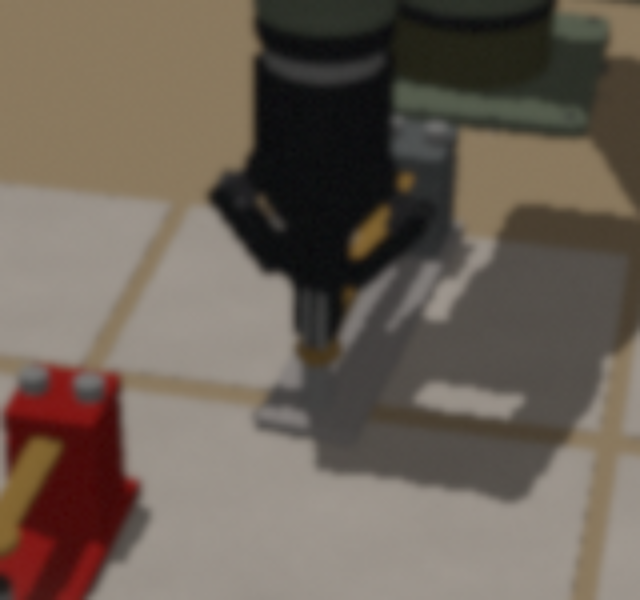

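>>> {"fn": "carry_out", "kwargs": {
  "targets": "0 0 0.15 0 0 0; 0 0 0.15 0 0 0; 0 0 0.15 0 0 0; 0 0 0.15 0 0 0; 0 0 0.15 0 0 0"
}}

```text
time_s: 5.85
position: [0.4935, -0.0136, 0.0592]
ee_rot: [[0.996, -0.089, 0.001], [-0.089, -0.996, -0.0], [0.001, 0.0, -1.0]]
force: [-4.4, -0.7, 14.8]
finger_gap: 0.0002
```

>>> {"fn": "carry_out", "kwargs": {
  "targets": "0 0 0 0 0 0; 0 0 0 0 0 0; 0 0 0 0 0 0; 0 0 0 0 0 0; 0 0 0 0 0 0"
}}

```text
time_s: 6.48
position: [0.4935, -0.0136, 0.0591]
ee_rot: [[0.996, -0.089, 0.001], [-0.089, -0.996, -0.0], [0.001, 0.0, -1.0]]
force: [-4.4, -1.6, 15.1]
finger_gap: 0.0003
```

>>> {"fn": "carry_out", "kwargs": {
  "targets": "0 0 -1 0 0 0; 0 0 -2.5 0 0 0; 0 0 -5 0 0 0; 0 0 -8 0 0 0; 0 0 -10 0 0 0"
}}

```text
time_s: 7.1
position: [0.4943, -0.0134, 0.1589]
ee_rot: [[0.996, -0.089, 0.003], [-0.089, -0.996, 0.0], [0.003, -0.0, -1.0]]
force: [-0.1, 0.1, 0.3]
finger_gap: 0.0
```

>>> {"fn": "carry_out", "kwargs": {
  "targets": "-0.3 -5 0 0 0 1; -0.7 -11 0 0 0 2; -1 -17 0 0 0 3; -1.4 -23 0 0 0 3; -1.8 -28 0 0 0 3"
}}

```text
time_s: 7.72
position: [0.5006, 0.2696, 0.1575]
ee_rot: [[0.99, -0.14, 0.001], [-0.14, -0.99, 0.001], [0.001, -0.001, -1.0]]
force: [0.6, 0.0, 0.1]
finger_gap: 0.0004
```

>>> {"fn": "carry_out", "kwargs": {
  "targets": "0 -4 0 0 0 0; 0 -4 1.5 0 0 0; 0 -4 1.5 0 0 0; 0 -4 1.5 0 0 0"
}}

```text
time_s: 8.22
position: [0.5061, 0.3055, 0.1423]
ee_rot: [[0.99, -0.142, -0.0], [-0.142, -0.99, -0.0], [-0.0, 0.001, -1.0]]
force: [0.1, -0.3, 0.1]
finger_gap: -0.0001
```

Run:
```python
from h import *
s=ctrl.observe();print(s["time_s"],s["position"],np.round(s["ee_rot"],3))
a,_=ctrl.grab_frame("scene"); p=ctrl.camera_params("wrist"); b,d=ctrl.grab_frame("wrist")
for r in ctrl.spot_point("wrist","short_tip")[:3]:
    u,v=r["at"];K=np.array(p["mtx"]);x=(u-K[0,2])/K[0,0];y=(v-K[1,2])/K[1,1];t=np.hypot(x,y)
    ray=np.array(p["rotation"])@np.array([x/t*np.sin(t),y/t*np.sin(t),np.cos(t)]);e=np.array(p["eye"])
    print(r["score"],u,v,e+ray*(.072-e[2])/ray[2])
cv2.imwrite("pics/w4.png",np.hstack([cv2.resize(a[130:330,260:520],(426,400)),cv2.resize(b,(372,400))]) )
```

```text
8.225 [0.50610165 0.30551681 0.14228448] [[ 0.99  -0.142 -0.   ]
 [-0.142 -0.99  -0.   ]
 [-0.     0.001 -1.   ]]
0.61 310.5 264.2 [0.50505214 0.31033291 0.072     ]
```

View pics/w4.png

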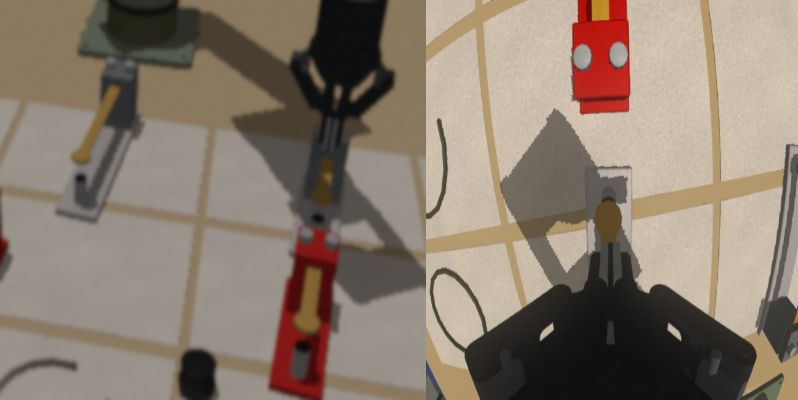

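The long strip has sprung back up (left half, disc at (82,157)). The grey short disc is under the fingertips (right half, (608,218)), so I press it with a 2–3 mm sideways correction.

>>> {"fn": "carry_out", "kwargs": {
  "targets": "-0.2 -0.3 3 0 0 0; -0.2 -0.3 5.5 0 0 0; -0.2 -0.3 6.5 0 0 0; -0.2 -0.3 7.3 0 0 0; -0.2 -0.3 8 0 0 0"
}}

```text
time_s: 9.0
position: [0.5045, 0.3097, 0.0638]
ee_rot: [[0.99, -0.142, 0.0], [-0.142, -0.99, 0.0], [-0.0, -0.0, -1.0]]
force: [-4.7, -1.3, 10.4]
finger_gap: -0.0001
```

>>> {"fn": "carry_out", "kwargs": {
  "targets": "0 0 0.15 0 0 0; 0 0 0.3 0 0 0; 0 0 0.4 0 0 0; 0 0 0.4 0 0 0"
}}

```text
time_s: 9.5
position: [0.5048, 0.3099, 0.0619]
ee_rot: [[0.99, -0.142, 0.002], [-0.142, -0.99, 0.001], [0.001, -0.001, -1.0]]
force: [-5.2, -2.3, 16.6]
finger_gap: 0.0001
```

>>> {"fn": "carry_out", "kwargs": {
  "targets": "0 0 0.1 0 0 0; 0 0 0.2 0 0 0; 0 0 0.2 0 0 0; 0 0 0.2 0 0 0; 0 0 0.2 0 0 0"
}}

```text
time_s: 10.12
position: [0.5048, 0.31, 0.0614]
ee_rot: [[0.99, -0.142, 0.002], [-0.142, -0.99, 0.002], [0.002, -0.002, -1.0]]
force: [-7.9, -3.7, 26.4]
finger_gap: -0.0001
```

>>> {"fn": "carry_out", "kwargs": {
  "targets": "0 0 0.1 0 0 0; 0 0 0.1 0 0 0; 0 0 0.1 0 0 0; 0 0 0.1 0 0 0; 0 0 0.1 0 0 0"
}}

```text
time_s: 10.75
position: [0.5048, 0.3101, 0.0612]
ee_rot: [[0.99, -0.142, 0.002], [-0.142, -0.99, 0.002], [0.002, -0.002, -1.0]]
force: [-9.3, -4.8, 30.7]
finger_gap: -0.0
```

>>> {"fn": "carry_out", "kwargs": {
  "targets": "0 0 0 0 0 0; 0 0 0 0 0 0; 0 0 0 0 0 0; 0 0 0 0 0 0; 0 0 0 0 0 0"
}}

```text
time_s: 11.38
position: [0.5048, 0.3101, 0.0612]
ee_rot: [[0.99, -0.142, 0.002], [-0.142, -0.99, 0.002], [0.002, -0.002, -1.0]]
force: [-10.8, -5.1, 31.3]
finger_gap: -0.0002
```

>>> {"fn": "carry_out", "kwargs": {
  "targets": "0 0 0 0 0 0; 0 0 0 0 0 0; 0 0 0 0 0 0; 0 0 0 0 0 0; 0 0 0 0 0 0"
}}

```text
time_s: 12.0
position: [0.5048, 0.3101, 0.0612]
ee_rot: [[0.99, -0.142, 0.002], [-0.142, -0.99, 0.002], [0.002, -0.002, -1.0]]
force: [-8.9, -4.0, 31.1]
finger_gap: 0.0
```

>>> {"fn": "carry_out", "kwargs": {
  "targets": "0 0 -1 0 0 0; 0 0 -2.5 0 0 0; 0 0 -5 0 0 0; 0 0 -8 0 0 0; 0 0 -12 0 0 0"
}}

```text
time_s: 12.62
position: [0.5043, 0.3096, 0.1761]
ee_rot: [[0.99, -0.142, -0.001], [-0.142, -0.99, -0.0], [-0.001, 0.0, -1.0]]
force: [0.1, 0.3, 0.7]
finger_gap: -0.0001
```

>>> {"fn": "carry_out", "kwargs": {
  "targets": "0 0 -3 0 0 0; 0 0 -6 0 0 0; 0 0 -6 0 0 0; 0 0 -6 0 0 0"
}}

```text
time_s: 13.12
position: [0.5041, 0.3096, 0.2345]
ee_rot: [[0.99, -0.141, -0.001], [-0.141, -0.99, -0.001], [-0.001, 0.001, -1.0]]
force: [-0.3, 0.4, -0.6]
finger_gap: -0.0
```

Run:
```python
from h import *
s=ctrl.observe();print(s["time_s"],s["position"],s["force"])
a,d=ctrl.grab_frame("scene"); cv2.imwrite("pics/e5.png",a)
for n in ("long_tip","short_tip","middle_tip"):
    for r in ctrl.spot_point("scene",n)[:4]:
        u,v=r["at"]; print(n,round(r["score"],2),np.round([u,v]),np.round(world("scene",u,v,d=np.median(d[int(v)-1:int(v)+2,int(u)-1:int(u)+2])),3))
```

```text
13.125 [0.50411351 0.30955118 0.23449746] [-0.31477813  0.43510107 -0.62227508]
long_tip 0.87 [310. 208.] [ 0.496 -0.011  0.073]
short_tip 0.83 [225. 262.] [ 0.728 -0.129  0.073]
short_tip 0.55 [450. 290.] [0.719 0.29  0.074]
short_tip 0.45 [456. 227.] [0.501 0.306 0.073]
```

View pics/e5.png

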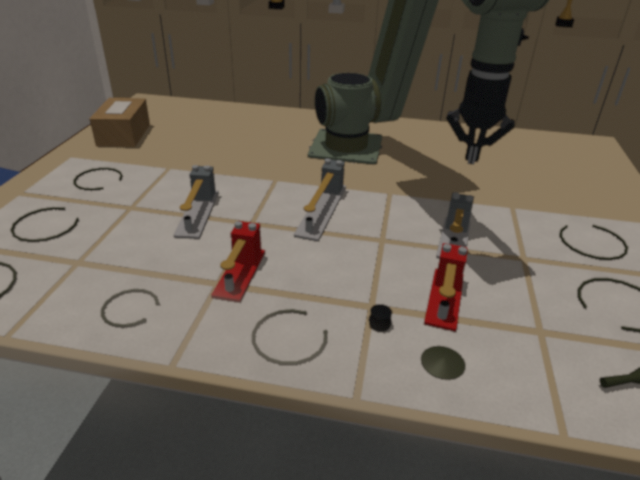

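The long tip (310,208) and the short tip (456,227) are both back up at z ≈ 0.073. The arm is clear, and the middle strip and the red look-alikes are unchanged.

```bash
python3 -c "
from plant import ctrl
print(ctrl.job_done())"
```

```text
the job is handed in; nothing more can be done
None
```

I pressed the longest strip's tip onto its stop, held it and let it spring back. Then I did the same with the shortest grey strip, and handed the job in at about 13 s of the 48 s allowed.

- **Longest strip:** held for about 3 s at roughly 8 to 15 N, where about 3 N is enough.
- **Shortest strip:** held for about 2.5 s at roughly 17 to 31 N, where about 9 N is enough.
- **Final check:** both tips are back up at about 73 mm (72 at rest), and the arm is clear with the force near zero. The middle strip and both red look-alikes were never touched, though the network did not report the middle tip in the last picture, so I judged that one by eye.
- **One disagreement:** on the longest strip the tool read about 2 mm below the nominal stop height. The force there rose about 4 N per mm, far stiffer than the strip alone, so I put it down to give in the fingers and am confident the tip was on the stop.

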